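# Press the owl's eyes home

### The arm

A 6-joint arm with a two-finger parallel gripper is mounted at the origin on the work surface. World frame = base frame: x ahead of the robot, y to its left, z up, the work surface at z = 0. Lengths are in mm, angles in rad, forces in N, time in s.
With the tool pointing down it reaches from about 275 to 825 mm from the base axis. Payload 5.2 kg.
Tool frame: the origin (TCP) lies midway between the tips of the shut fingers; the grasp point (between the pads) lies env.grasp_offset behind it (env.grasp_offset is the distance from the TCP to the grasp point, in mm); x points along the fingers, y is the direction in which the jaws open and shut, and the axes are right-handed (so a half turn about x gives the same grasp; the last joint's range is limited). The gripper opens to 93 mm and grips with 3 to 60 N. Pads are 15 mm wide; open, the fingers measure 128 mm over their backs; the gripper's body (75 mm by 188 mm) begins 65 mm behind the grasp point.
Start: joints at [0.921, 0.259, 1.535, -0, 1.348, -0.203], TCP at [237.625, 496.024, 218.653] pointing down, gripper open.
Joint ranges: [-3.14, 3.14], [-0.91, 2.08], [0.19, 2.58], [-1.22, 4.36], [0.22, 2.71], [-3.12, 3.12]. Speed limits (rad/s): [2.57, 2.57, 3.14, 3.14, 3.14, 3.14].

### API

Orientations are given as a 3x3 rotation matrix whose columns are the frame's x, y, z axes.
In Python, from station import env, eyes gives the robot as it stands. The module is installed in compiled form; this text tells all that it offers.
- The arm moves only by the tool play_rows, never from a script. Its argument "motion" is a list of rows, each an object with "xyz": the shift along the tool's x, y, z in mm, a list of three; "rotation": the turn, a rotation vector about the tool's x, y, z in degrees, a list of three. A call has 1 to 20 rows; each row shifts and turns the pose as measured when the row begins, along the tool's axes as they then stand; what a row does not reach is not made up. A row lasts 1/10 s, in which the tool goes at most 50 mm and 8.59 degrees, less where a joint would pass 70% of its speed; a pose out of reach is approached as far as the arm can. A call with a gripper value outside its range is refused whole. "grip" is the finger opening in mm, from 0 to 93, set as the call begins (left out, the last holds). The fingers move at their own pace and stop on an object; the grip force is fixed at half the most. Time passes only in rows, so rows that do not move let the fingers close. It gives the time, the measured TCP pose, the force and the opening at its end, in the units of the state.
- env.state(): the state, without advancing time (a new reading comes with each control period).
- eyes.camera(name): name is "side" or "top" or "wrist"; returns the picture (420x560x3 uint8, blue, green, red); there is no depth.
- eyes.camera_info(name): a dict with "fovy" (degrees; the focal length in pixels is half the picture's height over the tangent of half this angle, whatever the lens; pixels are square), "cx", "cy" (the principal point, pixels), "cam_to_world" (4x4, takes a point from camera to world coordinates). Camera axes: x right, y down, z forward; pixel columns grow to the right and rows downward; lengths in mm; the calibration is good to about 2 mm. A picture is of the moment at which its call begins: read the wrist's pose just before it. camera_info takes no time and is no camera call; for the wrist camera it gives the pose at the moment of the call.
- env.hand_in(): hands the job in, once; it reports no verdict.
The state is a dict: "time": time; "joint_positions": joint angles; "qvel": joint speeds; "effort": joint torques, N m; "eef_pos": TCP position; "tcp_rot": TCP orientation; "wrist_force": force on the tool from outside, world axes, zero at the start; "ft_torque": the same for the moment, N m; "gripper_width": finger opening in mm.
Only numpy, scipy, OpenCV 4.12 (cv2) and the standard library are available. Lean on these libraries where they do the work, as an engineer would, in place of code of your own. Each camera call takes 0.05 s, during which the arm holds its last target. There are 200 camera calls.

### The job

The carved wooden owl on its backing panel still has both round eye pieces standing up out of their holes. Press each eye straight down until it is fully seated, its disc lying against the owl's face. The diamond-shaped beak is waiting for glue: leave it standing up as it is.

Things in the scene. Friction and masses are not known exactly. Their poses are not given: they have to be found in the camera images.
- owl: Owl of pale and brown woods on a brown backing panel 300 (x) by 500 (y) by 12 mm, fixed to the bench. Origin: centre of the panel's underside, on the bench top; x to the owl's crown, y to the left eye, z up. The face pads under eyes and beak have flat tops at height 34 mm, all else fixed is lower. Two loose bits up to 45 mm tall, one a spare eye, lie by the crown-side corners: ignore them.
- eye_left_top (a point): Top centre of an eye: pale disc 40 mm across, 7 mm thick, dark pupil, on a shank sliding vertically in the face; at 30 mm along the panel's x, +52 mm along y. Its top starts 51 to 57 mm above the bench (gap of 10 to 16 mm under the disc); seated, it is at 41 mm, on a firm stop. About 6 N pushes it down; it stays where left.
- eye_right_top (a point): The same for the other, identical eye, at 30 mm along the panel's x and -52 mm along its y.
- beak_top (a point): Top centre of the beak: pale diamond, 30 mm square turned by 45 degrees (42 mm over its points), 7 mm thick, on the same kind of sliding shank, at -50 mm along the panel's x on its middle line, 95 mm from each eye. Its top stands 51 to 57 mm above the bench and must stay as it is.

How it is judged (in metres and radians):
At the end, for the whole second after the job is handed in: Both eyes are seated: the top of each is less than 43.5 mm above the panel's underside (gap under the disc under 2.5 mm); the beak is within 4 mm of where it stood at the start (z of each of eye_left_top, eye_right_top in the frame of owl below 0.0435 m and distance of beak_top from where it was at the start of the episode below 0.004 m); the robot touches nothing.
It fails at once if the beak was pushed down or moved by more than 4 mm (distance of beak_top from where it was at the start of the episode above 0.004 m).
It also fails if it takes over 30 s, if anything falls off the work surface, if the arm or the gripper's body presses on something with over 40 N, if the wrist force passes 120 N, or if a joint passes its speed limit or range.

## Working session

There is one attempt and no reset: what is moved stays moved. The work goes in short steps, Python scripts to look and compute and a tool call to move; the robot and the scene stay as the last step left them, time stands still between calls to the robot, and variables do not carry over. Pictures are saved under pics/ and viewed, about 8 in all and at most 12, crops included, and the job is handed in when it is done.

Besides the shell and the picture viewer there is one more tool, called after "Emit:" by a JSON object that holds its "fn" and its "kwargs", one argument or row to a line. play_rows: Moves the arm, as the interface text tells. Its arguments: {"type":"object","properties":{"motion":{"type":"array","items":{"type":"object","properties":{"xyz":{"type":"array","items":{"type":"number"}},"rotation":{"type":"array","items":{"type":"number"}}}}},"grip":{"type":"number"}},"required":["motion"]}

```bash
mkdir -p pics
cat > h.py <<'E'
from station import env, eyes
import numpy as np, cv2
def snap(n,f):
    i=eyes.camera_info(n); im=eyes.camera(n); cv2.imwrite('pics/'+f,im); return i,im
def ray(i,u,v,z):
    f=210/np.tan(np.radians(i['fovy'])/2); T=np.array(i['cam_to_world'])
    d=T[:3,:3]@[(u-i['cx'])/f,(v-i['cy'])/f,1]; o=T[:3,3]
    return o+d*(z-o[2])/d[2]
def proj(i,p):
    f=210/np.tan(np.radians(i['fovy'])/2); T=np.array(i['cam_to_world'])
    c=T[:3,:3].T@(np.array(p)-T[:3,3]); return c[:2]/c[2]*f+[i['cx'],i['cy']]
E
python3 - <<'E'
from h import *
for n in('top','side','wrist'):
    i,im=snap(n,n+'0.png'); print(n,i)
s=env.state(); print(s['eef_pos'],s['tcp_rot'],env.grasp_offset,s['time'],s['wrist_force'])
E
```

```text
top {'fovy': 49.0536471895762, 'cx': 274.7681676444274, 'cy': 203.3458712151595, 'cam_to_world': array([[ 7.80382077e-03, -9.84244136e-01,  1.76642522e-01,
         4.62677912e+02],
       [-9.99637372e-01, -1.22313512e-02, -2.39899472e-02,
         2.24624312e+01],
       [ 2.57725415e-02, -1.76391254e-01, -9.83982673e-01,
         6.94879222e+02],
       [ 0.00000000e+00,  0.00000000e+00,  0.00000000e+00,
         1.00000000e+00]])}
side {'fovy': 55.084954266322875, 'cx': 279.0777930349594, 'cy': 209.8369426052293, 'cam_to_world': array([[ 9.99365567e-01, -7.57229952e-05,  3.56154007e-02,
         5.58617842e+02],
       [-3.10147392e-02, -4.93447916e-01,  8.69222204e-01,
        -5.28630766e+02],
       [ 1.75085251e-02, -8.69775344e-01, -4.93137205e-01,
         3.97313142e+02],
       [ 0.00000000e+00,  0.00000000e+00,  0.00000000e+00,
         1.00000000e+00]])}
wrist {'fovy': 71.39878162803437, 'cx': 283.8673863913904, 'cy': 209.09951631881884, 'cam_to_world': array([[ 4.31426396e-01,  8.60112495e-01,  2.72172301e-01,
         1.60572829e+02],
       [ 9.02147294e-01, -4.10910783e-01, -1.31463255e-01,
         5.33055608e+02],
       [-1.23465443e-03,  3.02256223e-01, -9.53225918e-01,
         3.83739560e+02],
       [ 0.00000000e+00,  0.00000000e+00,  0.00000000e+00,
         1.00000000e+00]])}
[237.35067518 495.70103285 218.0194115 ] [[-8.70719167e-04  4.32064875e-01  9.01842107e-01]
 [-1.12230309e-03  9.01841459e-01 -4.32065648e-01]
 [-9.99998991e-01 -1.38834802e-03 -3.00342900e-04]] 18.8 0.15 [ 0.68560584  0.58376511 -0.89161368]
```

View pics/top0.png

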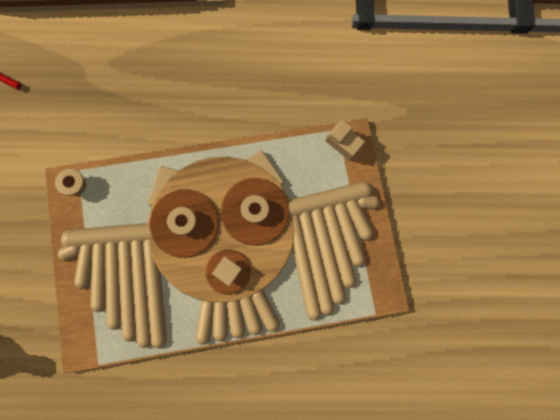

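View pics/side0.png

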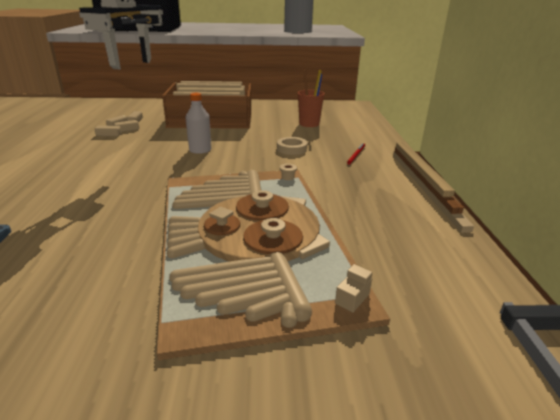

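The top view shows the left eye at about (181,220), the right eye at (255,208) and the beak at (227,271). The side view shows the left eye at (263,199), the right at (273,229) and the beak at (222,217). I'll enlarge both views.

Run:
```python
import cv2,numpy as np
a=cv2.imread('pics/top0.png')[180:300,140:300]; b=cv2.imread('pics/side0.png')[180:260,190:310]
a=cv2.resize(a,None,fx=5,fy=5,interpolation=cv2.INTER_CUBIC); cv2.imwrite('pics/topc.png',a)
b=cv2.resize(b,None,fx=6,fy=6,interpolation=cv2.INTER_CUBIC); cv2.imwrite('pics/sidec.png',b)
```

```text
(no output)
```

View pics/topc.png

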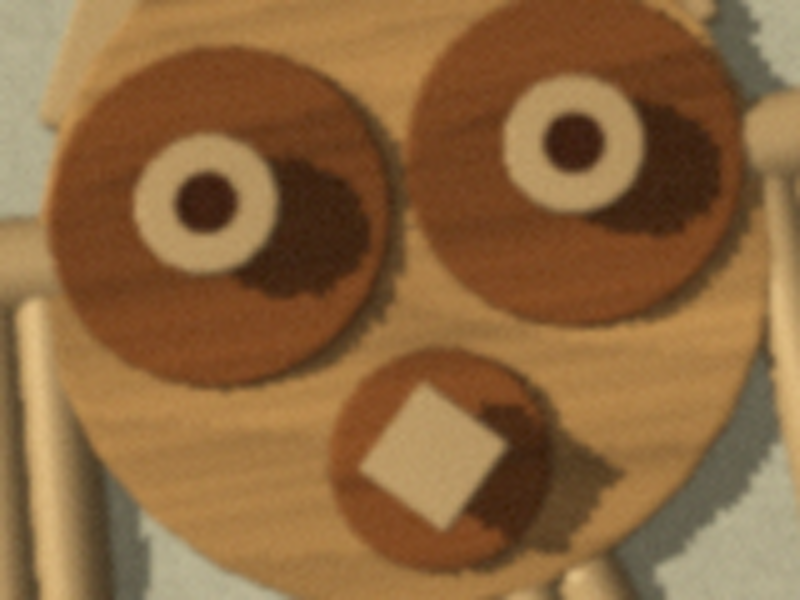

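View pics/sidec.png

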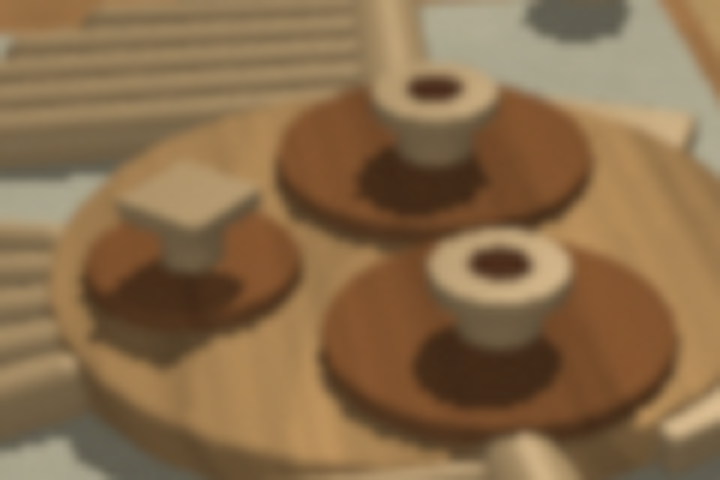

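Enlarged, the top-view centres are left eye (206,203), right eye (574,143) and beak (434,455). In the side crop they are (435,88), (500,264) and (190,196). Next I'll triangulate.

Run:
```python
from h import *
from scipy.optimize import least_squares
t=eyes.camera_info('top'); s=eyes.camera_info('side')
P=[];Q=[]
for a,b in [((206,203),(435,88)),((574,143),(500,264)),((434,455),(190,196))]:
    a=np.array(a)/5+[140,180]-.4; b=np.array(b)/6+[190,180]-.4
    r=least_squares(lambda p:np.r_[proj(t,p)-a,proj(s,p)-b],[450,80,50]); P.append(r.x); q=ray(t,*a,54);Q.append(q)
    print(r.x.round(1),r.fun.round(2),q.round(1),ray(s,*b,54).round(1))
for X in(P,Q):
    print([np.linalg.norm(X[i]-X[j]).round(1) for i,j in((0,1),(0,2),(1,2))]); d=X[0]-X[1]; print('y axis dir deg',np.degrees(np.arctan2(d[1],d[0])))
d=P[0]-P[1]
st=env.state(); print(np.degrees(np.arctan2(*st['tcp_rot'][:2,1][::-1])),st['joint_positions'])
R=np.array(st['tcp_rot'])
for p in P: print((R.T@(p-np.array(st['eef_pos']))).round(1))
```

```text
[552.9 138.5  52. ] [-0.03 -0.34 -0.44  0.08] [552.1 138.1  54. ] [553.8 135.   54. ]
[571.4  35.6  51. ] [-0.02 -0.36 -0.41  0.08] [570.4  35.5  54. ] [572.   31.1  54. ]
[483.4  72.9  51.2] [-0.04 -0.31 -0.38  0.04] [482.9  72.6  54. ] [484.7  68.1  54. ]
[np.float64(104.5), np.float64(95.5), np.float64(95.6)]
y axis dir deg 100.20171328035534
[np.float64(104.2), np.float64(95.3), np.float64(95.0)]
y axis dir deg 100.09644400460502
64.40129971483924 [ 9.21233176e-01  2.59199151e-01  1.53577342e+00  1.49527939e-05
  1.34804047e+00 -2.02784652e-01]
[ 166.2 -185.5  439. ]
[ 167.2 -270.3  500.1]
[ 167.1 -274.7  404.6]
```

Run:
```python
from h import *
s=eyes.camera_info('side')
b=ray(s,200,150,0); print(b)
for h in (100,150,200,250): print(h,proj(s,[b[0],b[1]+15,h]))
print(ray(s,292,150,0),ray(s,210,122,0))
```

```text
[3.84877090e+02 4.97442914e+02 5.68434189e-14]
100 [197.75110994 111.56802239]
150 [196.13187478  92.0372938 ]
200 [194.43247157  71.53960215]
250 [192.64679551  50.00131337]
[ 6.32647030e+02  5.00991055e+02 -5.68434189e-14] [382.52513795 744.91503381   0.        ]
```

The spacings match (104.5 and 95.5 mm against 104 and 95). The bottle at (385,505) is about 145 mm tall and clear of the path. I'll move level to above the left eye and shut the fingers.

Emit:
{"fn": "play_rows", "kwargs": {
  "motion": [
    {"xyz": [0,-17,40]},
    {"xyz": [0,-17,40]},
    {"xyz": [0,-17,40]},
    {"xyz": [0,-17,40]},
    {"xyz": [0,-17,40]},
    {"xyz": [0,-17,40]},
    {"xyz": [0,-17,40]},
    {"xyz": [0,-17,40]},
    {"xyz": [0,-17,40]},
    {"xyz": [0,-17,40]},
    {"xyz": [0,-16,39]},
    {"xyz": [30,0,0]},
    {"xyz": [30,0,0]},
    {"xyz": [0,0,0]}
  ],
  "grip": 0
}}

```text
$.motion[0]: bad value
```

```bash
cat > go.py <<'E'
from h import *
def rel():
    s=env.state(); R=np.array(s['tcp_rot']); e=np.array(s['eef_pos'])
    for n,p in(('L',[552.7,138.3,51.5]),('R',[571,35.6,51.5])): print(n,(R.T@(np.array(p)-e)).round(1))
    print(s['time'],e.round(1),s['wrist_force'],s['gripper_width']); print(R.round(3))
rel()
E
python3 go.py
```

```text
L [ 166.6 -185.8  438.9]
R [ 166.7 -270.5  499.7]
0.15 [237.4 495.7 218. ] [ 0.68560584  0.58376511 -0.89161368] 92.63348355577043
[[-0.001  0.432  0.902]
 [-0.001  0.902 -0.432]
 [-1.    -0.001 -0.   ]]
```

Each row needs a rotation entry too.

Emit:
{"fn": "play_rows", "kwargs": {
  "motion": [
    {"xyz": [0,-17,40],"rotation": [0,0,0]},
    {"xyz": [0,-17,40],"rotation": [0,0,0]},
    {"xyz": [0,-17,40],"rotation": [0,0,0]},
    {"xyz": [0,-17,40],"rotation": [0,0,0]},
    {"xyz": [0,-17,40],"rotation": [0,0,0]},
    {"xyz": [0,-17,40],"rotation": [0,0,0]},
    {"xyz": [0,-17,40],"rotation": [0,0,0]},
    {"xyz": [0,-17,40],"rotation": [0,0,0]},
    {"xyz": [0,-17,40],"rotation": [0,0,0]},
    {"xyz": [0,-17,40],"rotation": [0,0,0]},
    {"xyz": [0,-16,39],"rotation": [0,0,0]},
    {"xyz": [30,0,0],"rotation": [0,0,0]},
    {"xyz": [30,0,0],"rotation": [0,0,0]},
    {"xyz": [0,0,0],"rotation": [0,0,0]}
  ],
  "grip": 0
}}

```text
time: 1.55
eef_pos: [564.7, 123.1, 152.2]
tcp_rot: [[-0.003, 0.43, 0.903], [-0.002, 0.903, -0.43], [-1.0, -0.003, -0.002]]
wrist_force: [-0.4, 0.6, -0.5]
gripper_width: 0.6
```

```bash
python3 go.py
```

```text
L [100.7   8.9 -17.1]
R [100.9 -76.   43.5]
1.55 [564.7 123.1 152.2] [-0.36260635  0.55267825 -0.47949926] 0.5544772133055952
[[-0.003  0.43   0.903]
 [-0.002  0.903 -0.43 ]
 [-1.    -0.003 -0.002]]
```

Emit:
{"fn": "play_rows", "kwargs": {
  "motion": [
    {"xyz": [25,5,-9],"rotation": [0,0,0]},
    {"xyz": [25,4,-8],"rotation": [0,0,0]},
    {"xyz": [20,0,0],"rotation": [0,0,0]},
    {"xyz": [0,0,0],"rotation": [0,0,0]}
  ]
}}

```text
time: 1.95
eef_pos: [554.1, 139.6, 84.2]
tcp_rot: [[-0.0, 0.429, 0.903], [-0.002, 0.903, -0.429], [-1.0, -0.002, 0.001]]
wrist_force: [0.8, 0.1, 0.1]
gripper_width: 0.6
```

```bash
python3 go.py
python3 - <<'E'
from h import *
i,w=snap('wrist','w1.png'); j,s=snap('side','s1.png')
print(proj(i,[552.7,138.3,51.5]))
a=cv2.resize(w,(400,300)); b=cv2.resize(s[140:260,190:350],(400,300),interpolation=cv2.INTER_CUBIC)
cv2.imwrite('pics/m1.png',np.hstack([a,b]))
E
```

```text
L [32.7 -1.7 -0.8]
R [ 32.9 -86.6  59.9]
1.95 [554.1 139.6  84.2] [0.76241849 0.1441478  0.0989745 ] 0.578307306538305
[[-0.     0.429  0.903]
 [-0.002  0.903 -0.429]
 [-1.    -0.002  0.001]]
[280.91428991 237.22734435]
```

View pics/m1.png

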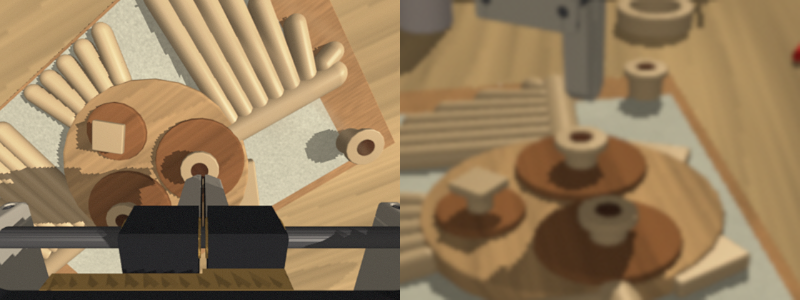

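The wrist view shows the left pupil at about (201,168) in the half-size picture, where it was predicted, with the shut fingers just above it. I'll descend onto it.

Emit:
{"fn": "play_rows", "kwargs": {
  "motion": [
    {"xyz": [12,-1,-1],"rotation": [0,0,0]},
    {"xyz": [10,0,0],"rotation": [0,0,0]},
    {"xyz": [5,0,0],"rotation": [0,0,0]},
    {"xyz": [5,0,0],"rotation": [0,0,0]},
    {"xyz": [4,0,0],"rotation": [0,0,0]}
  ]
}}

```text
time: 2.55
eef_pos: [558.8, 139.2, 53.4]
tcp_rot: [[0.014, 0.429, 0.903], [-0.001, 0.903, -0.429], [-1.0, 0.005, 0.013]]
wrist_force: [-2.3, 0.9, 6.0]
gripper_width: 0.4
```

Emit:
{"fn": "play_rows", "kwargs": {
  "motion": [
    {"xyz": [0,0,0],"rotation": [0,0,0]}
  ]
}}

```text
time: 2.65
eef_pos: [558.8, 139.2, 53.0]
tcp_rot: [[0.013, 0.429, 0.903], [-0.001, 0.903, -0.429], [-1.0, 0.005, 0.012]]
wrist_force: [0.5, 0.4, -0.4]
gripper_width: 0.3
```

```bash
python3 go.py
```

```text
L [ 1.4 -3.4 -5.1]
R [  1.8 -88.3  55.5]
2.65 [558.8 139.2  53. ] [ 0.47966636  0.43556335 -0.35341194] 0.34418815495999505
[[ 0.013  0.429  0.903]
 [-0.001  0.903 -0.429]
 [-1.     0.005  0.012]]
```

Emit:
{"fn": "play_rows", "kwargs": {
  "motion": [
    {"xyz": [-7,0,0],"rotation": [0,0,0]},
    {"xyz": [0,-3,-5],"rotation": [0,0.7,0]},
    {"xyz": [0,0,0],"rotation": [0,0,0]}
  ]
}}

```text
time: 2.95
eef_pos: [552.4, 138.6, 60.6]
tcp_rot: [[0.001, 0.429, 0.903], [0.005, 0.903, -0.429], [-1.0, 0.005, -0.001]]
wrist_force: [-0.8, -1.0, 0.2]
gripper_width: 0.8
```

```bash
python3 go.py
```

```text
L [ 9.1 -0.2  0.4]
R [  8.6 -85.1  61. ]
2.95 [552.4 138.6  60.6] [-0.82605422 -1.03815696  0.16586661] 0.7864101061940395
[[ 0.001  0.429  0.903]
 [ 0.005  0.903 -0.429]
 [-1.     0.005 -0.001]]
```

Centred. Next I'll press in smaller steps.

Emit:
{"fn": "play_rows", "kwargs": {
  "motion": [
    {"xyz": [4,0,0],"rotation": [0,0,0]},
    {"xyz": [4,0,0],"rotation": [0,0,0]},
    {"xyz": [4,0,0],"rotation": [0,0,0]},
    {"xyz": [4,0,0],"rotation": [0,0,0]},
    {"xyz": [0,0,0],"rotation": [0,0,0]}
  ]
}}

```text
time: 3.45
eef_pos: [553.0, 138.5, 44.9]
tcp_rot: [[0.003, 0.429, 0.903], [0.005, 0.903, -0.429], [-1.0, 0.006, 0.001]]
wrist_force: [-0.0, -0.5, 0.3]
gripper_width: 0.5
```

Emit:
{"fn": "play_rows", "kwargs": {
  "motion": [
    {"xyz": [2,0,0],"rotation": [0,0,0]},
    {"xyz": [2,0,0],"rotation": [0,0,0]},
    {"xyz": [2,0,0],"rotation": [0,0,0]}
  ]
}}

```text
time: 3.75
eef_pos: [553.2, 138.6, 41.1]
tcp_rot: [[0.004, 0.429, 0.903], [0.004, 0.903, -0.429], [-1.0, 0.005, 0.002]]
wrist_force: [-9.8, -1.2, 29.7]
gripper_width: 0.5
```

The left eye is on its stop: TCP at 41.1 mm and the force up to 30 N. I'll lift and go to the right eye.

Emit:
{"fn": "play_rows", "kwargs": {
  "motion": [
    {"xyz": [-20,0,0],"rotation": [0,0,0]},
    {"xyz": [-20,0,0],"rotation": [0,0,0]},
    {"xyz": [0,-20,14],"rotation": [0,0,0]},
    {"xyz": [0,-20,14],"rotation": [0,0,0]},
    {"xyz": [0,-20,14],"rotation": [0,0,0]},
    {"xyz": [0,-14,10],"rotation": [0,0,0]},
    {"xyz": [0,0,0],"rotation": [0,0,0]},
    {"xyz": [0,0,0],"rotation": [0,0,0]}
  ]
}}

```text
time: 4.55
eef_pos: [568.1, 47.6, 80.4]
tcp_rot: [[0.003, 0.428, 0.904], [0.005, 0.904, -0.428], [-1.0, 0.005, 0.0]]
wrist_force: [0.1, -0.4, -0.5]
gripper_width: 0.3
```

```bash
python3 go.py
```

```text
L [ 29.2  75.3 -52.8]
R [28.8 -9.8  7.7]
4.55 [568.1  47.6  80.4] [ 0.10648517 -0.44604016 -0.54057043] 0.32122772921875936
[[ 0.003  0.428  0.904]
 [ 0.005  0.904 -0.428]
 [-1.     0.005  0.   ]]
```

Emit:
{"fn": "play_rows", "kwargs": {
  "motion": [
    {"xyz": [8,-10,8],"rotation": [0,0,0]},
    {"xyz": [0,0,0],"rotation": [0,0,0]},
    {"xyz": [5,0,0],"rotation": [0,0,0]},
    {"xyz": [5,0,0],"rotation": [0,0,0]},
    {"xyz": [0,0,0],"rotation": [0,0,0]}
  ]
}}

```text
time: 5.05
eef_pos: [570.2, 37.2, 59.7]
tcp_rot: [[0.001, 0.425, 0.905], [0.006, 0.905, -0.425], [-1.0, 0.005, -0.002]]
wrist_force: [-0.4, 0.8, -0.5]
gripper_width: 0.4
```

```bash
python3 go.py
python3 - <<'E'
from h import *
j,s=snap('side','s2.png'); j,t=snap('top','t2.png')
b=cv2.resize(s[140:260,190:350],(400,300),interpolation=cv2.INTER_CUBIC)
a=cv2.resize(t[160:310,130:330],(400,300),interpolation=cv2.INTER_CUBIC)
cv2.imwrite('pics/m2.png',np.hstack([a,b]))
E
```

```text
L [  8.8  84.  -58.8]
R [ 8.2 -1.1  1.4]
5.05 [570.2  37.2  59.7] [-0.44903343  0.82751245 -0.51174965] 0.4311384627543356
[[ 0.001  0.425  0.905]
 [ 0.006  0.905 -0.425]
 [-1.     0.005 -0.002]]
```

View pics/m2.png

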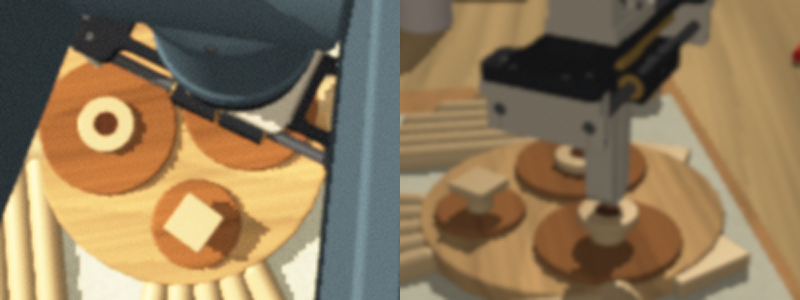

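The fingers are over the right eye at (607,205) in the picture. The left eye looks seated, with almost no shadow, and the beak is still raised. Now I'll press.

Emit:
{"fn": "play_rows", "kwargs": {
  "motion": [
    {"xyz": [4,-1,1],"rotation": [0,0,0]},
    {"xyz": [4,0,0],"rotation": [0,0,0]},
    {"xyz": [4,0,0],"rotation": [0,0,0]},
    {"xyz": [3,0,0],"rotation": [0,0,0]},
    {"xyz": [0,0,0],"rotation": [0,0,0]}
  ]
}}

```text
time: 5.65
eef_pos: [571.8, 35.8, 46.4]
tcp_rot: [[0.004, 0.424, 0.905], [0.005, 0.905, -0.424], [-1.0, 0.006, 0.001]]
wrist_force: [0.2, 0.0, -1.3]
gripper_width: 0.6
```

Emit:
{"fn": "play_rows", "kwargs": {
  "motion": [
    {"xyz": [2,0,0],"rotation": [0,0,0]},
    {"xyz": [2,0,0],"rotation": [0,0,0]},
    {"xyz": [2,0,0],"rotation": [0,0,0]}
  ]
}}

```text
time: 5.95
eef_pos: [571.9, 35.8, 41.6]
tcp_rot: [[0.005, 0.424, 0.906], [0.005, 0.906, -0.424], [-1.0, 0.006, 0.002]]
wrist_force: [-2.8, -0.7, 5.9]
gripper_width: 0.3
```

Emit:
{"fn": "play_rows", "kwargs": {
  "motion": [
    {"xyz": [1.5,0,0],"rotation": [0,0,0]},
    {"xyz": [1.5,0,0],"rotation": [0,0,0]}
  ]
}}

```text
time: 6.15
eef_pos: [572.0, 35.8, 41.2]
tcp_rot: [[0.005, 0.424, 0.906], [0.004, 0.906, -0.424], [-1.0, 0.006, 0.003]]
wrist_force: [-6.0, -0.1, 17.6]
gripper_width: 0.4
```

The right eye is on its stop too (41.2 mm, 18 N). I'll retreat straight up and back for a clear look.

Emit:
{"fn": "play_rows", "kwargs": {
  "motion": [
    {"xyz": [-20,0,0],"rotation": [0,0,0]},
    {"xyz": [-40,0,0],"rotation": [0,0,0]},
    {"xyz": [-40,0,0],"rotation": [0,0,0]},
    {"xyz": [-40,0,0],"rotation": [0,0,0]},
    {"xyz": [0,0,0],"rotation": [0,0,0]},
    {"xyz": [0,40,-18],"rotation": [0,0,0]},
    {"xyz": [0,40,-18],"rotation": [0,0,0]},
    {"xyz": [0,40,-30],"rotation": [0,0,0]},
    {"xyz": [0,40,-30],"rotation": [0,0,0]},
    {"xyz": [0,40,-30],"rotation": [0,0,0]},
    {"xyz": [0,40,-30],"rotation": [0,0,0]},
    {"xyz": [0,0,0],"rotation": [0,0,0]},
    {"xyz": [0,0,0],"rotation": [0,0,0]}
  ]
}}

```text
time: 7.45
eef_pos: [531.2, 323.8, 178.8]
tcp_rot: [[0.001, 0.429, 0.903], [0.003, 0.903, -0.429], [-1.0, 0.003, -0.001]]
wrist_force: [-0.3, -0.5, 0.2]
gripper_width: 0.3
```

Run:
```python
from h import *
j,s=snap('side','s3.png'); j2,t=snap('top','t3.png')
for p in([552.7,138.3],[571,35.6]): print([proj(j,p+[z]).round(1) for z in(41,51.5)])
b=cv2.resize(s[180:260,190:310],(540,360),interpolation=cv2.INTER_CUBIC)
b0=cv2.resize(cv2.imread('pics/side0.png')[180:260,190:310],(252,168),interpolation=cv2.INTER_CUBIC)
a=cv2.resize(t[180:300,140:300],(252,192))
cv2.imwrite('pics/m3.png',np.hstack([b,np.vstack([b0,a])]))
```

```text
[array([261.6, 199.6]), array([261.5, 194.6])]
[array([272.2, 228.9]), array([272.3, 223.5])]
```

View pics/m3.png

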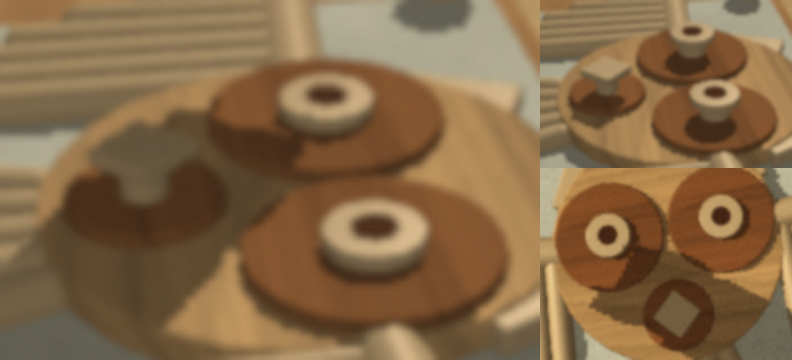

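The left pupil is at (326,94) in the crop, or (262.4,200.9) full-frame. The right is at (376,226), or (273.6,230.2). Both have dropped to the seated prediction, with the discs flat. The beak at (147,150), or (222.7,213.3), is in the robot's shadow but standing as before.

```bash
python3 -c "
from station import env
print(env.state()['wrist_force'],env.hand_in())"
```

```text
the job is handed in; nothing more can be done
[ 1.31585708 -1.45640743  0.28463058] None
```

I pressed both eyes down onto their stops with the shut fingers, left the beak alone, and handed the job in at about 7.6 s.

- **Eyes:** the fingertips stopped at 41.1 mm on the left eye (30 N) and 41.2 mm on the right (18 N). Seated is 41 mm and the limit is 43.5 mm. In the last side view both discs lie flat and their pupils are within about 2 pixels of the predicted seated positions.
- **Beak:** it still stands raised, within about 1 pixel of its first position in the side view. It was in the robot's shadow in that picture.
- **Robot:** it ended well clear of everything at about 179 mm height, with wrist force near zero.
- **What went off plan:** on the first descent to the left eye the tool drifted about 6 mm sideways. I lifted, re-centred and pressed again.

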